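# Unfold the crank handle of a sole press and crank the press down

## Robot

A 6-joint arm with a two-finger parallel gripper is mounted at the origin on the work surface. World frame = base frame: x ahead of the robot, y to its left, z up, the work surface at z = 0. Lengths are in m, angles in degrees, forces in N, time in s.
With the tool pointing down it reaches from about 0.25 to 0.725 m from the base axis. Payload 9.7 kg.
Tool frame: the origin (TCP) lies at the very end of the fingers, on their centre line; the grasp point (between the pads) lies 19 mm behind it; z points along the fingers, y is the line along which they close (so a half turn about z gives the same grasp; the last joint's range is limited). The gripper opens to 85 mm and grips with 20 to 120 N. Pads are 22 mm wide; open, the fingers measure 114 mm over their backs; the gripper's body (76 mm by 85 mm) begins 54 mm behind the grasp point. The pads swing forward as they close: fully open they stand 13 mm farther back than shut.
Start: joints at [74.37, 4.979, 10.078, 95.1, 0, 90], TCP at [0.148, 0.53, 0.231] pointing down, gripper open.
Joint ranges: [-179.16, 179.16], [-48.56, 103.87], [-65.8, 70.77], [-126.05, 130.52], [-82.76, 87.17], [-180, 180]. Speed limits (degrees/s): [127.2, 127.2, 147.25, 180, 180, 180].

## Interface

Orientations are given as [roll, pitch, yaw] about the fixed x, y, z axes, in that order (R = Rz(yaw) Ry(pitch) Rx(roll)).
In Python, from workcell import bot gives the robot as it stands.
- The arm moves only by the tool arm_command, never from a script. Its argument "series" is a list of rows, each a list of 4 numbers: the shift along the tool's x, y, z in m, then the turn about the tool's z in rad. A call has exactly 5 rows; each row is the pose to reach, as a shift and turn from the pose commanded when the call began, along the tool's axes at that moment; what a row does not reach only later rows make up. A row lasts 1/10 s, in which the tool goes at most 50 mm and 8.59 degrees, less where a joint would pass 70% of its speed; a pose out of reach is approached as far as the arm can. A call with a gripper value outside its range is refused whole. "hand" is the finger opening in m, from 0 to 0.0854, set as the call begins (left out, the last holds). The fingers move at their own pace and stop on an object; "grip_force" is the grip in N (left out, the last holds). Time passes only in rows, so rows that repeat a pose let the fingers close, or fill a call up. It gives the time, the measured TCP pose, the force, the opening and the grip force at its end, in the units of the state.
- bot.get_obs(): the state, without advancing time (a new reading comes with each control period).
- bot.camera(name): name is "side" or "top"; returns a dict with "color" (400x640x3 uint8, blue, green, red), "camera_matrix" (3x3 intrinsics, pixels), "xyz" and "orientation" of the camera in the world. Camera axes: x right, y up, looking along -z (the intrinsics and any distortion apply to the point x, -y, -z); pixel columns grow to the right and rows downward; lengths in m; the calibration is good to about 2 mm. A picture is of the moment at which its call begins. There is no depth.
- bot.job_done(): hands the job in; it is judged then, once.
Trained networks look in the newest picture that a camera, given by its name, has taken for a name from the list of things; names that differ only in an ending like _2 or _b are one class to them, and where a whole thing is asked for, a point or a joint stands for the part that bears it (a point fixed in the world has none). Each returns a list of dicts, best first, with "confidence" (0 to 1); they miss things now and then, are a little off and sometimes report something else, mostly with a low value. They report only what shows in the picture. A call takes as long as a camera call. They do not tell look-alikes from the thing itself.
- bot.find_in(camera, target): "location" ([column, row] in pixels, amid what is visible of it).
- bot.mark_of(camera, target): "location" ([column, row] in pixels: a listed point, or the origin of a listed thing).
The state is a dict: "time": time; "q": joint angles; "qd": joint speeds; "joint_efforts": joint torques, N m; "ee_pos": TCP position; "tcp_rot": TCP orientation; "wrist_force": force on the tool from outside, world axes, zero at the start; "torque": the same for the moment, N m; "opening": finger opening in m; "grasp_force": force on a finger pad.
Only numpy, scipy, OpenCV 4.12 (cv2) and the standard library are available. Lean on these libraries where they do the work, as an engineer would, in place of code of your own. Each camera call takes 0.05 s, during which the arm holds its last target. There are 200 camera calls.

## Task

A glued sole lies on its form in the bench press. Unfold the crank handle until it stands fully upright against its stop, before turning anything; then, by the handle, crank clockwise (seen from above) until the pad bears firmly on the sole: stop when the handle pushes back about 5 N harder than it did running free, and do not crush the sole. Let go, leaving the handle upright and the sole under pressure where it lies, and leave the other things on the bench alone.

Things in the scene. Friction and masses are not known exactly. Their poses are not given: they have to be found in the camera images.
- spindle_top (a point): Point on the vertical crank axis on top of the press, 202 mm above the bench, level with the upper face of the flat steel crank arm; the hub around it (34 mm across) stands 3 mm higher.
- press: Grey bench press, fixed: base 240 x 240 x 27 mm, two steel columns 184 mm apart, bridge 70 x 230 mm with its top 180 mm up, crank on top. Origin: on the crank axis at bench height. Under the bridge a round sprung rubber pad (60 mm) on the spindle. How high it stands over the sole is set differently each time and not measured: it meets the sole after 1 to 3.5 rad of turning from the start.
- crank_eye (a point): Centre of the handle's level hinge pin, in the steel fork at the outer end of the crank arm: 75 mm from the crank axis, 26 mm above the arm's upper face, 228 mm above the bench. The arm is 14 mm wide and 10 mm thick; the fork is 22 mm wide, the pin 28 mm long and at right angles to the arm.
- handle_grip (a point): Point on the handle's centre line, 58 mm from the hinge pin. The handle is a round black sleeve, 18 mm in diameter, that spins freely on its rod, from 24 to 90 mm from the pin. Folded, it lies back over the arm, from the fork inwards across the hub, 17 mm of free air between sleeve and arm; unfolded, it stands upright over the fork, top 318 mm above the bench.
- handle (a joint): Fold angle of the handle, rad: 0 = folded level over the arm, 1.571 = upright, at its solid stop. Starts at 0 to 0.35. The hinge is stiff (0.15 N m, about 2.5 N at handle_grip) and stays where it is left; the stop keeps it from going further outwards, only friction from folding inwards.
- crank (a joint): Turn of the crank, rad, growing clockwise seen from above; starts at 0 to 0.8, range to 5.5. It drags with 0.6 N m, about 8 N at the handle, and stays where it is left, also under load. At rest part of the drag relaxes, so compare like with like: moving with moving, or after equal steps. Clockwise lowers the pad 10 mm per rad; once it bears, the resistance rises by about 1.8 N per 0.1 rad.
- sole: Brown leather sole on a dark green sole form, 228 x 84 x 40 mm, 0.4 kg, loose, lying along the bed between the columns. Origin: centre of the underside, x along it. Good pressing: 22 to 52 N from the pad, that is 3 to 7 N more at the handle than running free (10 N at the pad = 1.33 N at the handle); over 65 N (8.7 N more) crushes it.
- bed: The dark steel plate on the press's base on which the sole lies, 230 x 110 x 8 mm, fixed; origin at the centre of its underside, its top 35 mm above the bench.
- shoebox: Burgundy closed shoe box, 166 x 286 x 103 mm, loose on the bench; origin at the centre of its underside. To be left alone.
- form_stack: Two dark green sole forms in one stack, 228 mm long, 84 mm wide, 56 mm high, loose on the bench; origin at the centre of the underside. To be left alone.
- hammer: Hammer with a wooden handle and a steel head, lying on the bench along its own x. To be left alone.
- glue_jar: Metal can, 72 mm across and 85 mm high, standing on the bench; origin at the centre of its underside. To be left alone.
Not all that is in view belongs to the job. Leave any yellow look-alike of the sole alone.

How it is judged:
By the outcome, as a careful person would: the job done as asked, in the order asked, and still so for the second after the job is handed in, with the robot touching nothing.
It also fails if it takes over 69 s, if anything falls off the work surface, if the arm or the gripper's body presses on something with over 40 N, if the wrist force passes 120 N, or if a joint passes its speed limit or range.

## Working session

There is one attempt and no reset: what is moved stays moved. The work goes in short steps, Python scripts to look and compute and a tool call to move; the robot and the scene stay as the last step left them, time stands still between calls to the robot, and variables do not carry over. Pictures are saved under pics/ and viewed, at most 10 in all, crops included, and the job is handed in when it is done.

Besides the shell and the picture viewer there is one more tool, called after "Request:" as name([rows], argument=value, ...), one row to a line, values as JSON. arm_command: Moves the arm, as the interface text tells. Its arguments: {"type":"object","properties":{"series":{"type":"array"},"hand":{"type":"number"},"grip_force":{"type":"number"}},"required":["series"]}

```bash
ls; mkdir -p pics
cat > h.py <<'E'
from workcell import bot
import numpy as np, cv2
from scipy.spatial.transform import Rotation as R
def cam(n):
    return bot.camera(n)
def rot(c):
    o=np.array(c["orientation"],float)
    if o.shape==(3,3): return o
    if o.size==4: return R.from_quat(o).as_matrix()
    return R.from_euler('xyz',o,degrees=True).as_matrix()
def ray(c,px):
    K=np.array(c["camera_matrix"]);v=np.linalg.solve(K,[px[0],px[1],1.]);
    d=rot(c)@np.array([v[0],-v[1],-v[2]]);return np.array(c["xyz"]),d
def at_z(c,px,z):
    o,d=ray(c,px);return o+d*(z-o[2])/d[2]
def proj(c,p):
    q=rot(c).T@(np.array(p)-np.array(c["xyz"]));u=np.array(c["camera_matrix"])@np.array([q[0],-q[1],-q[2]]);return u[:2]/u[2]
def tri(c1,p1,c2,p2):
    o1,d1=ray(c1,p1);o2,d2=ray(c2,p2)
    t=np.linalg.lstsq(np.c_[d1,-d2],o2-o1,rcond=None)[0]
    a=o1+d1*t[0];b=o2+d2*t[1];return (a+b)/2,np.linalg.norm(a-b)
E
python3 - <<'E'
from h import *
C={}
for n in("top","side"):
    c=C[n]=cam(n);cv2.imwrite(f"pics/{n}0.png",c["color"]);print(n,c["xyz"],c["orientation"],c.keys(),c["camera_matrix"])
    for t in("spindle_top","crank_eye","handle_grip","press","sole"):
        print(n,t,[(np.round(d["location"]),round(d["confidence"],2)) for d in bot.mark_of(n,t)][:3])
print(bot.get_obs())
E
```

```text
pics
top [0.43059713 0.01153879 1.35326254] [  3.59669726   0.74443565 -91.09572226] dict_keys(['color', 'camera_matrix', 'xyz', 'orientation']) [[414.70831679   0.         323.31360237]
 [  0.         414.70831679 195.83102151]
 [  0.           0.           1.        ]]
top spindle_top []
top crank_eye [(array([313., 152.]), 0.55)]
top handle_grip [(array([338., 166.]), 0.58), (array([194., 169.]), 0.52)]
top press []
top sole [(array([333., 170.]), 0.77), (array([261., 260.]), 0.76)]
side [-0.07941278 -0.87492407  1.43673276] [ 39.68026304  -0.54693436 -32.33113   ] dict_keys(['color', 'camera_matrix', 'xyz', 'orientation']) [[477.21800588   0.         317.64986976]
 [  0.         477.21800588 198.50482024]
 [  0.           0.           1.        ]]
side spindle_top [(array([343., 187.]), 0.88)]
side crank_eye [(array([341., 167.]), 0.74)]
side handle_grip [(array([343., 176.]), 0.47)]
side press [(array([339., 226.]), 0.65)]
side sole [(array([244., 206.]), 0.74), (array([344., 215.]), 0.66)]
{'time': 0.6, 'q': array([7.43683164e+01, 4.97620035e+00, 1.00802722e+01, 9.50995838e+01,
       1.09048375e-03, 9.00015853e+01]), 'qd': array([-0.16617699,  0.05140933,  0.00295398, -0.01207553, -0.01938763,
        0.0305655 ]), 'joint_efforts': array([ 2.08285826e-05, -5.19819939e+01,  4.64694428e+01,  1.10936104e-03,
        8.60094042e-05,  9.25349696e-06]), 'ee_pos': array([0.14819497, 0.52966391, 0.23132851]), 'tcp_rot': array([ 1.79995512e+02, -1.09060792e-03,  1.64366731e+02]), 'wrist_force': array([-0.35287598, -0.66187908, -0.39122975]), 'torque': array([-0.0101634 , -0.05881767,  0.01884703]), 'grasp_force': 0.0, 'opening': 0.08573160421837954}
```

Run:
```python
import cv2,numpy as np
a=cv2.imread("pics/top0.png");b=cv2.imread("pics/side0.png")
cv2.imwrite("pics/ov.png",np.vstack([cv2.resize(a,(480,300)),cv2.resize(b,(480,300))]))
A=cv2.resize(a[90:240,240:440],(800,600),interpolation=3)
B=cv2.resize(b[120:270,240:440],(800,600),interpolation=3)
cv2.imwrite("pics/ca.png",A);cv2.imwrite("pics/cb.png",B)
```

```text
(no output)
```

View pics/ov.png

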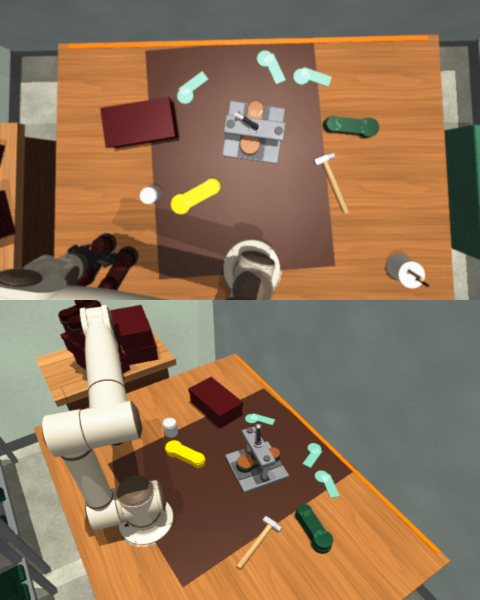

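View pics/ca.png

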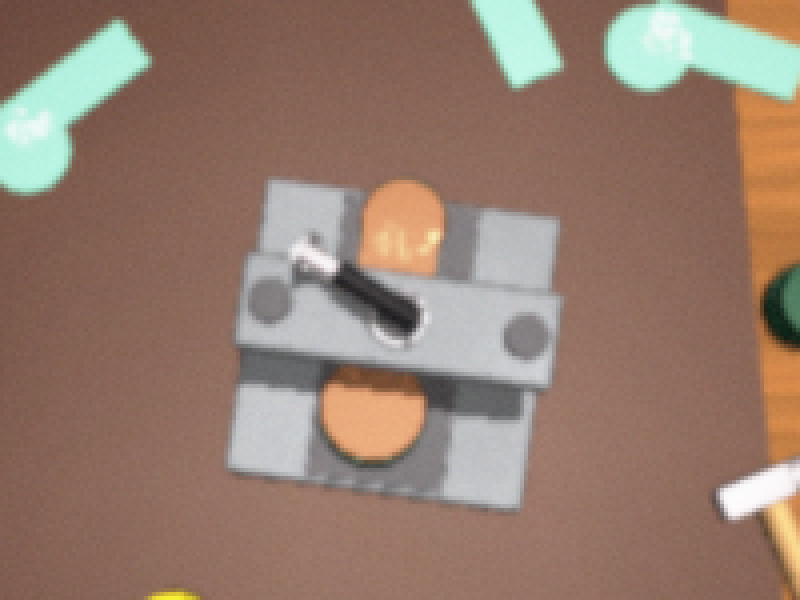

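View pics/cb.png

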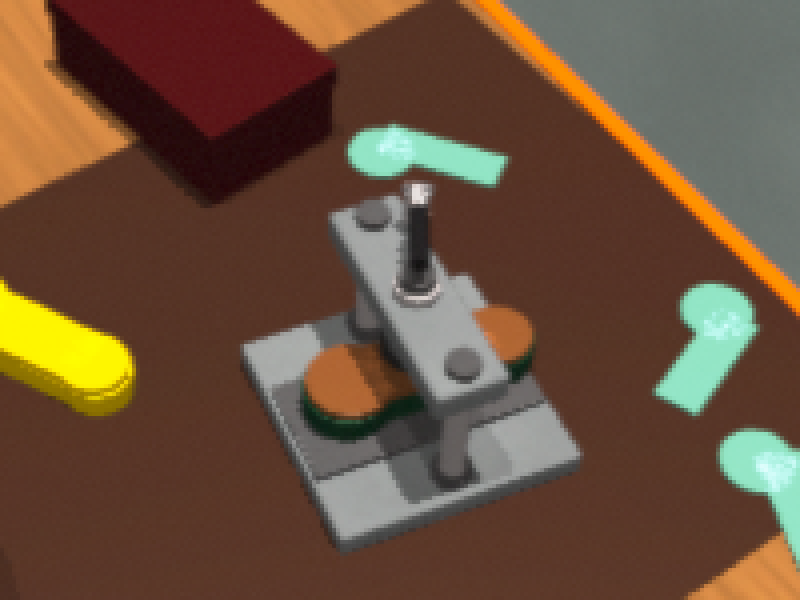

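```bash
cat > m.py <<'E'
from h import *
T=cam("top");S=cam("side")
hub_t,hub_s=(339.5,169.7),(344.5,192.5)
eye_t,eye_s=(317,153.),(344.5,167.5)
print("hub",tri(T,hub_t,S,hub_s),at_z(T,hub_t,.205),at_z(S,hub_s,.205))
print("eye",tri(T,eye_t,S,eye_s),at_z(T,eye_t,.23),at_z(S,eye_s,.23))
c1=at_z(T,(307.5,165),.182);c2=at_z(T,(371.25,173.75),.182)
print("cols",c1,c2,(c1+c2)/2,np.linalg.norm(c1-c2))
s1=at_z(S,(240+373/4,120+213/4),.182);s2=at_z(S,(240+463/4,120+363/4),.182)
print("cols side",s1,s2,(s1+s2)/2,np.linalg.norm(s1-s2))
print("end",tri(T,(343.5,169.7),S,(344.5,188)))
print(bot.get_obs()["time"])
E
python3 m.py
```

```text
hub (array([ 0.58085622, -0.02347473,  0.1770015 ]), np.float64(0.0052351473337529245)) [ 0.57503585 -0.02137849  0.205     ] [ 0.56855419 -0.04344292  0.205     ]
eye (array([0.62164076, 0.03906643, 0.22408865]), np.float64(0.0035917419063843667)) [0.61905963 0.03978807 0.23      ] [0.61990235 0.03391723 0.23      ]
cols [0.59326565 0.06864816 0.182     ] [ 0.5645117  -0.11175311  0.182     ] [ 0.57888867 -0.02155248  0.182     ] 0.18267843029382455
cols side [0.59755498 0.06796788 0.182     ] [ 0.56730816 -0.11409804  0.182     ] [ 0.58243157 -0.02306508  0.182     ] 0.18456129007184752
end (array([ 0.57441677, -0.03257405,  0.21392985]), np.float64(0.0016669840076357029))
0.7
```

```bash
cat > m2.py <<'E'
from h import *
T=cam("top");S=cam("side")
ax=np.array([.5803,-.0223]);
for n,a,b in(("grip",(338,166),(343,176)),("eye",(313,152),(341,167))): print(n,tri(T,a,S,b))
for ph in (53,57,61):
  u=np.array([np.cos(np.radians(ph)),np.sin(np.radians(ph))]);
  for f in(0,.12,.24,.35):
    r=[]
    for d in(0,24,90):
        p=np.r_[ax+u*(.075-d/1e3*np.cos(f)),.228+d/1e3*np.sin(f)]
        r+= [np.round((proj(T,p)-[240,90])*4),np.round((proj(S,p)-[240,120])*4)]
    print(ph,f,*r)
print("hub",(proj(T,[*ax,.205])-[240,90])*4,(proj(S,[*ax,.205])-[240,120])*4)
E
python3 m2.py
```

```text
grip (array([ 0.57826682, -0.01598962,  0.25680452]), np.float64(0.0005312010969125314))
eye (array([0.62206594, 0.05253438, 0.21513706]), np.float64(0.005655989970060781))
53 0 [311. 243.] [421. 187.] [340. 264.] [419. 207.] [418. 320.] [416. 264.]
53 0.12 [311. 243.] [421. 187.] [339. 263.] [420. 204.] [418. 317.] [417. 255.]
53 0.24 [311. 243.] [421. 187.] [339. 262.] [420. 202.] [416. 313.] [417. 245.]
53 0.35 [311. 243.] [421. 187.] [338. 260.] [420. 199.] [413. 309.] [418. 235.]
57 0 [307. 249.] [415. 186.] [337. 268.] [415. 206.] [419. 318.] [417. 264.]
57 0.12 [307. 249.] [415. 186.] [336. 267.] [416. 204.] [419. 316.] [418. 255.]
57 0.24 [307. 249.] [415. 186.] [336. 266.] [416. 201.] [417. 312.] [418. 245.]
57 0.35 [307. 249.] [415. 186.] [335. 265.] [416. 199.] [414. 308.] [419. 235.]
61 0 [303. 256.] [409. 186.] [334. 272.] [411. 207.] [420. 317.] [418. 264.]
61 0.12 [303. 256.] [409. 186.] [334. 272.] [411. 204.] [419. 315.] [419. 255.]
61 0.24 [303. 256.] [409. 186.] [333. 271.] [412. 201.] [417. 311.] [420. 245.]
61 0.35 [303. 256.] [409. 186.] [332. 269.] [412. 199.] [414. 307.] [420. 235.]
hub [399.16066397 311.2581564 ] [415.3720781  268.50582263]
```

Run:
```python
import cv2,numpy as np
from h import *
T={"top":(305,140),"side":(325,155)}
ax=np.array([.5803,-.0223]);o=[]
for n,(x,y) in T.items():
    c=cam(n);im=cv2.resize(c["color"][y:y+45,x:x+45],(400,400),interpolation=cv2.INTER_CUBIC);k=400/45
    for f,col in((0,(0,255,0)),(.17,(0,255,255)),(.35,(0,0,255))):
        u=np.array([np.cos(np.radians(56)),np.sin(np.radians(56))])
        n_=np.array([-u[1],u[0]])
        for s in(-9,9):
            p=np.r_[ax+u*(.075-.09*np.cos(f))+n_*s/1e3,.228+.09*np.sin(f)]
            q=(proj(c,p)-[x,y]+.5)*k;cv2.circle(im,tuple(int(v) for v in q),4,col,-1)
        p=np.r_[ax+u*.075,.228];q=(proj(c,p)-[x,y]+.5)*k;cv2.circle(im,tuple(int(v) for v in q),4,(255,0,255),-1)
    o.append(im)
cv2.imwrite("pics/z.png",np.hstack(o))
```

```text
(no output)
```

View pics/z.png

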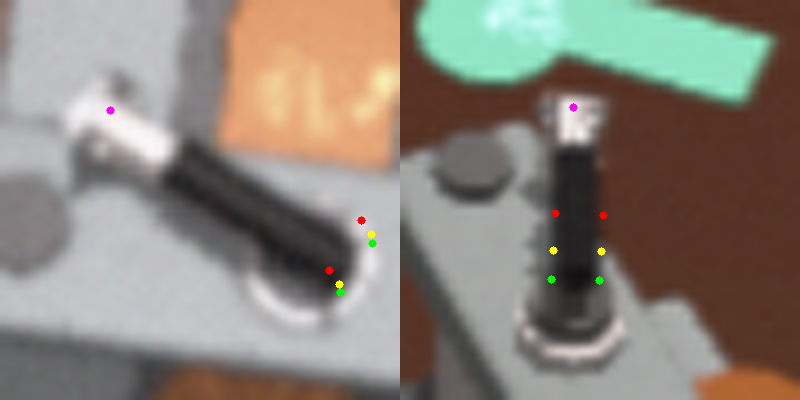

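Candidates: brown sole in the press at top (340,170); the yellow look-alike at top (261,260) and the green stack at top (467,168) are to be left alone. The press crank's fork is at top (317,153) / side (344,168), and its hub is at top (340,169). The handle is folded at about 0. The crop confirms the choice.

Request:
arm_command([
  [-0.038,-0.0266,-0.018,0],
  [-0.076,-0.0532,-0.036,0],
  [-0.114,-0.0798,-0.054,0],
  [-0.152,-0.1064,-0.072,0],
  [-0.19,-0.133,-0.09,0],
], hand=0.0854, grip_force=25)

```text
time: 1.4
ee_pos: [0.296, 0.3488, 0.3222]
tcp_rot: [180.0, 0.0, 164.4]
wrist_force: [0.6, 0.8, -0.0]
opening: 0.0856
grasp_force: 0.0
```

Request:
arm_command([
  [-0.038,-0.0266,-0.008,0],
  [-0.076,-0.0532,-0.016,0],
  [-0.114,-0.0798,-0.024,0],
  [-0.152,-0.1064,-0.032,0],
  [-0.19,-0.133,-0.04,0],
])

```text
time: 1.9
ee_pos: [0.4433, 0.1694, 0.3619]
tcp_rot: [180.0, 0.0, 164.4]
wrist_force: [1.3, 1.7, -1.1]
opening: 0.0859
grasp_force: 0.0
```

Request:
arm_command([
  [-0.038,-0.0266,0,0],
  [-0.076,-0.0532,0,0],
  [-0.114,-0.0798,0,0],
  [-0.152,-0.1064,0,0],
  [-0.19,-0.133,0,0],
])

```text
time: 2.4
ee_pos: [0.5905, -0.01, 0.3614]
tcp_rot: [180.0, 0.0, 164.4]
wrist_force: [0.6, 0.5, 0.4]
opening: 0.0853
grasp_force: 0.0
```

Request:
arm_command([
  [0,0,0,-0.14],
  [0,0,0,-0.28],
  [0,0,0,-0.42],
  [0,0,0,-0.56],
  [0,0,0,-0.7],
])

```text
time: 2.9
ee_pos: [0.5897, -0.0083, 0.3612]
tcp_rot: [180.0, -0.0, -155.2]
wrist_force: [-0.9, -0.1, 0.6]
opening: 0.0854
grasp_force: 0.0
```

Request:
arm_command([
  [0,0,0,-0.14],
  [0,0,0,-0.28],
  [0,0,0,-0.42],
  [0,0,0,-0.56],
  [0,0,0,-0.568],
])

```text
time: 3.4
ee_pos: [0.5896, -0.0082, 0.3613]
tcp_rot: [-180.0, -0.0, -122.8]
wrist_force: [0.3, -0.6, 0.3]
opening: 0.085
grasp_force: 0.0
```

Request:
arm_command([
  [0,0,0.025,0],
  [0,0,0.05,0],
  [0,0,0.075,0],
  [0,0,0.1,0],
  [0,0,0.1,0],
], hand=0.05)

```text
time: 3.9
ee_pos: [0.5885, -0.0082, 0.2579]
tcp_rot: [179.7, -0.2, -123.2]
wrist_force: [-0.6, 0.9, 0.2]
opening: 0.0502
grasp_force: 0.0
```

Run:
```python
import cv2,numpy as np
from h import *
o=[]
for n in("top","side"):
    c=cam(n);p=proj(c,[.59,-.008,.24]);x,y=(p-[50,50]).astype(int)
    o.append(cv2.resize(c["color"][y:y+100,x:x+100],(400,400),interpolation=cv2.INTER_CUBIC));print(n,x,y)
cv2.imwrite("pics/n.png",np.hstack(o));print(bot.get_obs()["ee_pos"])
```

```text
top 284 112
side 294 126
[ 0.58939446 -0.00815573  0.26192259]
```

View pics/n.png

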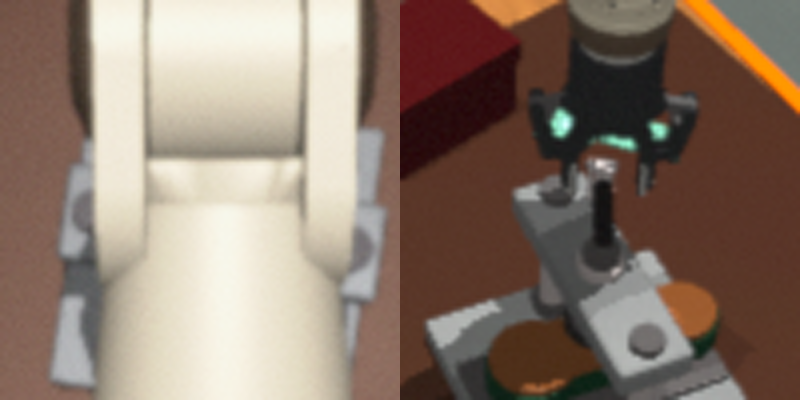

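The picture shows the fingers at (570,175) and (648,178) straddling the handle at x≈602, a few mm toward the left finger. The fold is near 0.

Request:
arm_command([
  [0,0.002,0.012,0],
  [0,0.002,0.024,0],
  [0,0.002,0.036,0],
  [0,0.002,0.048,0],
  [0,0.002,0.048,0],
])

```text
time: 4.5
ee_pos: [0.5876, -0.0071, 0.212]
tcp_rot: [179.9, -0.1, -123.0]
wrist_force: [-0.5, -0.0, 0.1]
opening: 0.0503
grasp_force: 0.0
```

Request:
arm_command([
  [0,0,0,0],
  [0,0,0,0],
  [0,0,0,0],
  [0,0,0,0],
  [0,0,0,0],
], hand=0.026)

```text
time: 5.0
ee_pos: [0.588, -0.0071, 0.2135]
tcp_rot: [-180.0, 0.0, -123.0]
wrist_force: [0.2, -0.3, -0.3]
opening: 0.0259
grasp_force: 0.0
```

Request:
arm_command([
  [0,0,0,0],
  [0,0,0,0],
  [0,0,0,0],
  [0,0,0,0],
  [0,0,0,0],
], hand=0.014, grip_force=25)

```text
time: 5.5
ee_pos: [0.5881, -0.0072, 0.2135]
tcp_rot: [-180.0, 0.0, -123.0]
wrist_force: [2.8, -2.3, 1.3]
opening: 0.017
grasp_force: 25.2
```

Request:
arm_command([
  [-0.0006,-0.0005,-0.0087,0],
  [-0.0026,-0.001,-0.0171,0],
  [-0.0058,-0.001,-0.0252,0],
  [-0.0101,-0.001,-0.0327,0],
  [-0.0156,-0.001,-0.0395,0],
])

```text
time: 6.0
ee_pos: [0.597, 0.0057, 0.2532]
tcp_rot: [179.9, -0.1, -123.0]
wrist_force: [-1.6, -0.2, -8.4]
opening: 0.0172
grasp_force: 24.5
```

Request:
arm_command([
  [-0.0064,0,-0.0059,0],
  [-0.0136,0,-0.0108,0],
  [-0.0214,0,-0.0145,0],
  [-0.0297,0,-0.0171,0],
  [-0.0383,0,-0.0183,0],
])

```text
time: 6.5
ee_pos: [0.6181, 0.0379, 0.2723]
tcp_rot: [-180.0, -0.0, -123.0]
wrist_force: [-5.2, -4.0, 0.5]
opening: 0.0164
grasp_force: 24.3
```

Request:
arm_command([
  [0,0,0,0],
  [0,0,0,0],
  [0,0,0,0],
  [0,0,0,0],
  [0,0,0,0],
])

```text
time: 7.0
ee_pos: [0.6181, 0.0378, 0.2719]
tcp_rot: [-180.0, 0.1, -123.0]
wrist_force: [-2.6, 1.8, 5.2]
opening: 0.0166
grasp_force: 25.2
```

Request:
arm_command([
  [-0.001,0,0,0],
  [-0.002,0,0,0],
  [-0.003,0,0,0],
  [-0.004,0,0,0],
  [-0.005,0,0,0],
])

```text
time: 7.5
ee_pos: [0.6201, 0.0406, 0.2722]
tcp_rot: [-179.9, -0.1, -123.0]
wrist_force: [-8.0, -4.5, 9.1]
opening: 0.0166
grasp_force: 24.5
```

Run:
```python
import cv2,numpy as np
from h import *
c=cam("side");p=proj(c,[.62,.04,.26]);x,y=(p-[30,30]).astype(int)
cv2.imwrite("pics/u.png",cv2.resize(c["color"][y:y+60,x:x+60],(600,600),interpolation=cv2.INTER_CUBIC))
e=np.array(bot.get_obs()["wrist_force"]);print(e)
```

```text
[-7.98498223 -4.51226418  7.79735798]
```

View pics/u.png

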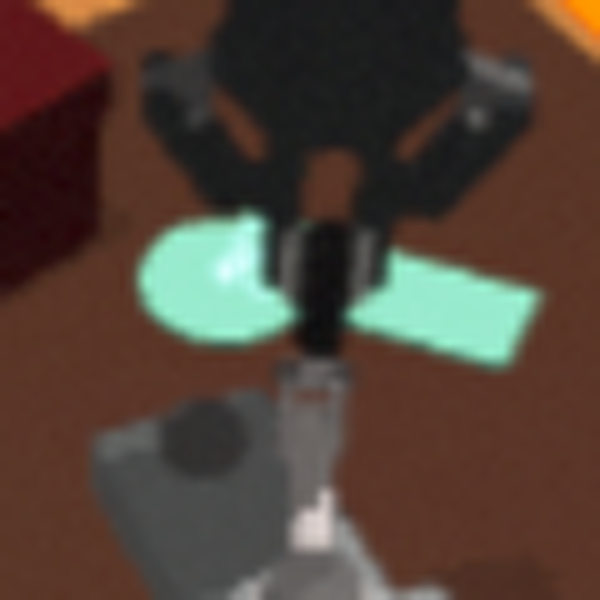

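Request:
arm_command([
  [-0.001,0,-0.001,0],
  [-0.002,0,-0.002,0],
  [-0.003,0,-0.002,0],
  [-0.003,0,-0.002,0],
  [-0.003,0,-0.002,0],
])

```text
time: 8.05
ee_pos: [0.6218, 0.0432, 0.2727]
tcp_rot: [180.0, -0.1, -123.0]
wrist_force: [-5.1, -3.2, -0.2]
opening: 0.0161
grasp_force: 24.5
```

Request:
arm_command([
  [-0.001,0,0,0],
  [-0.002,0,0,0],
  [-0.003,0,0,0],
  [-0.004,0,0,0],
  [-0.004,0,0,0],
])

```text
time: 8.55
ee_pos: [0.6239, 0.0466, 0.2726]
tcp_rot: [180.0, -0.1, -123.0]
wrist_force: [-6.1, -2.9, -0.5]
opening: 0.0155
grasp_force: 23.9
```

Run:
```python
import cv2,numpy as np
from h import *
o=[]
for n in("side","top"):
    c=cam(n);p=proj(c,[.62,.04,.26]);x,y=(p-[25,25]).astype(int)
    im=cv2.resize(c["color"][y:y+50,x:x+50],(400,400),interpolation=cv2.INTER_CUBIC)
    for ax in([.580,-.0222],):
        for r in(.075,):
            for z,col in((.228,(255,0,255)),(.252,(0,255,255)),(.318,(0,255,0))):
                q=(proj(c,[ax[0]+r*np.cos(np.radians(57)),ax[1]+r*np.sin(np.radians(57)),z])-[x,y]+.5)*8
                cv2.circle(im,tuple(int(v) for v in q),4,col,-1)
    o.append(im)
    print(n,[(np.round(d["location"]),round(d["confidence"],2)) for t in("handle_grip","crank_eye") for d in bot.mark_of(n,t)][:3],x,y)
cv2.imwrite("pics/u2.png",np.hstack(o))
```

```text
side [(array([346., 156.]), 0.59), (array([342., 166.]), 0.68)] 318 135
top [] 291 125
```

View pics/u2.png

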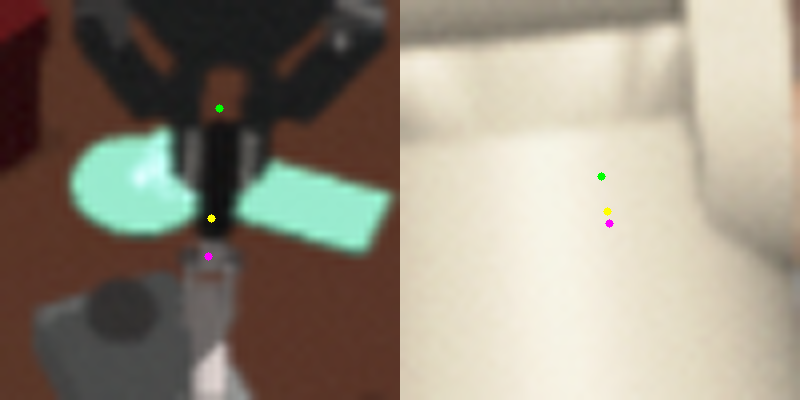

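Request:
arm_command([
  [0,0,0,0],
  [0,0,0,0],
  [0,0,-0.03,0],
  [0,0,-0.07,0],
  [0,0,-0.11,0],
], hand=0.05)

```text
time: 9.35
ee_pos: [0.6245, 0.0476, 0.3825]
tcp_rot: [-180.0, 0.0, -123.0]
wrist_force: [1.3, -0.6, 0.1]
opening: 0.0501
grasp_force: 0.0
```

Request:
arm_command([
  [0.027,0.042,0,0],
  [0.054,0.084,0,0],
  [0.081,0.126,0,0],
  [0.108,0.168,0,0],
  [0.135,0.21,0,0],
])

```text
time: 9.85
ee_pos: [0.3825, 0.0487, 0.3807]
tcp_rot: [-180.0, 0.0, -123.0]
wrist_force: [0.1, -0.5, 1.4]
opening: 0.0501
grasp_force: 0.0
```

Run:
```python
import cv2,numpy as np
from h import *
o=[]
for n in("side","top"):
    c=cam(n);p=proj(c,[.61,.02,.25]);x,y=(p-[25,25]).astype(int)
    im=cv2.resize(c["color"][y:y+50,x:x+50],(400,400),interpolation=cv2.INTER_CUBIC)
    for ax in([.580,-.0222],):
        for r in(.075,):
            for z,col in((.228,(255,0,255)),(.252,(0,255,255)),(.318,(0,255,0))):
                q=(proj(c,[ax[0]+r*np.cos(np.radians(57)),ax[1]+r*np.sin(np.radians(57)),z])-[x,y]+.5)*8
                cv2.circle(im,tuple(int(v) for v in q),3,col,-1)
    o.append(im)
    print(n,[(np.round(d["location"]),round(d["confidence"],2)) for t in("handle_grip","crank_eye") for d in bot.mark_of(n,t)][:3],x,y)
cv2.imwrite("pics/u3.png",np.hstack(o));print(bot.get_obs()["time"])
```

```text
side [(array([345., 156.]), 0.42), (array([343., 167.]), 0.69)] 319 142
top [(array([320., 151.]), 0.5), (array([314., 154.]), 0.75)] 299 129
10.15
```

View pics/u3.png

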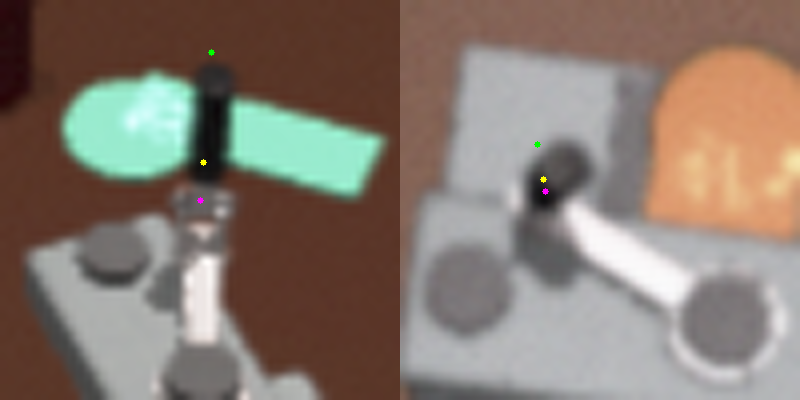

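Run:
```python
from h import *
T=cam("top");S=cam("side")
t,_=tri(T,(318.75,148.9),S,(345.25,150.9));h,e=tri(T,(339.1,168.25),S,(343.9,188))
print("tip",t,_,"hub",h,e,at_z(T,(339.1,168.25),.205),at_z(S,(343.9,188),.205))
print("tip@z.318",at_z(T,(318.75,148.9),.318),at_z(S,(345.25,150.9),.318))
d=t-h;print("r tip-hub",np.hypot(*d[:2]),np.degrees(np.arctan2(d[1],d[0])))
print("tip@z.318 rel hub",at_z(T,(318.75,148.9),.318)-at_z(T,(339.1,168.25),.205))
```

```text
tip [0.61599401 0.0327509  0.3135514 ] 0.0013165768585379368 hub [ 0.58073633 -0.02097545  0.19871545] 0.0018252315824355198 [ 0.57912004 -0.0203529   0.205     ] [ 0.57823058 -0.02567447  0.205     ]
tip@z.318 [0.6146184  0.03297575 0.318     ] [0.61386379 0.02891413 0.318     ]
r tip-hub 0.06426214956392994 56.725288361071996
tip@z.318 rel hub [0.03549835 0.05332865 0.113     ]
```

Request:
arm_command([
  [-0.017,-0.0407,0,0],
  [-0.034,-0.0814,0,0],
  [-0.051,-0.122,0,0],
  [-0.068,-0.1628,0,0],
  [-0.0856,-0.2034,0,0],
], hand=0.0)

```text
time: 10.75
ee_pos: [0.6041, 0.0091, 0.3792]
tcp_rot: [179.9, -0.0, -123.0]
wrist_force: [0.4, -0.2, 0.4]
opening: -0.0001
grasp_force: 0.0
```

Request:
arm_command([
  [0,0,0.025,0],
  [0,0,0.05,0],
  [0,0,0.075,0],
  [0,0,0.095,0],
  [0,0,0.095,0],
])

```text
time: 11.25
ee_pos: [0.6015, 0.0096, 0.2814]
tcp_rot: [179.7, -0.2, -123.0]
wrist_force: [-0.5, -1.1, 0.9]
opening: 0.0004
grasp_force: 0.0
```

Request:
arm_command([
  [-0.002,0,0,0],
  [-0.004,0,0,0],
  [-0.006,0,0,0],
  [-0.008,0,0,0],
  [-0.01,0,0,0],
])

```text
time: 11.75
ee_pos: [0.6071, 0.0182, 0.2866]
tcp_rot: [-179.9, 0.0, -123.0]
wrist_force: [-1.1, -1.0, 1.6]
opening: 0.0003
grasp_force: 1.0
```

Request:
arm_command([
  [-0.001,0,0,0],
  [-0.002,0,0,0],
  [-0.003,0,0,0],
  [-0.004,0,0,0],
  [-0.004,0,0,0],
])

```text
time: 12.25
ee_pos: [0.6091, 0.0217, 0.2858]
tcp_rot: [180.0, 0.0, -123.0]
wrist_force: [-1.0, -1.4, 0.9]
opening: 0.0001
grasp_force: 0.7
```

Request:
arm_command([
  [-0.0005,0,0,0],
  [-0.001,0,0,0],
  [-0.0015,0,0,0],
  [-0.002,0,0,0],
  [-0.002,0,0,0],
])

```text
time: 12.75
ee_pos: [0.6102, 0.0233, 0.2859]
tcp_rot: [180.0, -0.0, -123.0]
wrist_force: [-0.2, -2.1, 1.8]
opening: 0.0001
grasp_force: 0.8
```

Request:
arm_command([
  [-0.0005,0,0,0],
  [-0.001,0,0,0],
  [-0.0015,0,0,0],
  [-0.002,0,0,0],
  [-0.002,0,0,0],
])

```text
time: 13.25
ee_pos: [0.6112, 0.0248, 0.2859]
tcp_rot: [-180.0, -0.0, -123.0]
wrist_force: [-3.5, -2.1, 1.4]
opening: -0.0002
grasp_force: 1.5
```

Request:
arm_command([
  [-0.0005,0,0,0],
  [-0.001,0,0,0],
  [-0.0015,0,0,0],
  [-0.002,0,0,0],
  [-0.002,0,0,0],
])

```text
time: 13.75
ee_pos: [0.6118, 0.0255, 0.286]
tcp_rot: [-180.0, -0.1, -123.0]
wrist_force: [-5.3, -8.0, 3.1]
opening: -0.0002
grasp_force: 4.7
```

Request:
arm_command([
  [-0.0005,0,0,0],
  [-0.001,0,0,0],
  [-0.001,0,0,0],
  [-0.001,0,0,0],
  [-0.001,0,0,0],
])

```text
time: 14.25
ee_pos: [0.612, 0.0259, 0.286]
tcp_rot: [-180.0, -0.2, -123.0]
wrist_force: [-6.6, -9.7, 3.0]
opening: 0.0
grasp_force: 6.1
```

Request:
arm_command([
  [0.015,0,0,0],
  [0.015,0,-0.03,0],
  [0.015,0,-0.065,0],
  [0.005,0,-0.095,0],
  [-0.0165,0,-0.095,0],
], hand=0.0)

```text
time: 14.75
ee_pos: [0.6215, 0.0405, 0.3859]
tcp_rot: [-179.7, 0.3, -123.1]
wrist_force: [0.9, -0.1, 0.3]
opening: -0.0001
grasp_force: 0.0
```

Request:
arm_command([
  [0,0,0,0],
  [0,0,0,0],
  [0,0,0.03,0],
  [0,0,0.06,0],
  [0,0,0.08,0],
], hand=0.06)

```text
time: 15.25
ee_pos: [0.6208, 0.0405, 0.2983]
tcp_rot: [179.9, -0.1, -123.0]
wrist_force: [-1.2, -0.2, -0.4]
opening: 0.06
grasp_force: 0.0
```

Request:
arm_command([
  [0,0,0.02,0],
  [0,0,0.03,0],
  [0,0,0.03,0],
  [0,0,0.03,0],
  [0,0,0.03,0],
], hand=0.026, grip_force=60)

```text
time: 15.75
ee_pos: [0.6221, 0.0412, 0.2722]
tcp_rot: [-179.9, 0.1, -123.0]
wrist_force: [0.9, -0.2, 0.0]
opening: 0.0259
grasp_force: 0.0
```

Run:
```python
import cv2,numpy as np
from h import *
c=cam("side");p=proj(c,[.62,.04,.26]);x,y=(p-[25,25]).astype(int)
im=cv2.resize(c["color"][y:y+50,x:x+50],(400,400),interpolation=cv2.INTER_CUBIC)
for z,col in((.228,(255,0,255)),(.252,(0,255,255)),(.318,(0,255,0))):
    q=(proj(c,[.6218,.0415,z])-[x,y]+.5)*8
    cv2.circle(im,tuple(int(v) for v in q),3,col,-1)
cv2.imwrite("pics/u4.png",im);print(bot.get_obs()["ee_pos"])
```

```text
[0.62218996 0.04120187 0.27205923]
```

View pics/u4.png

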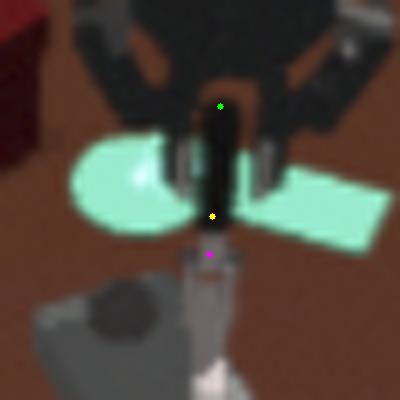

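Request:
arm_command([
  [0,-0.001,0,0],
  [0,-0.002,0,0],
  [0,-0.003,0,0],
  [0,-0.004,0,0],
  [0,-0.004,0,0],
])

```text
time: 16.3
ee_pos: [0.6247, 0.0396, 0.2711]
tcp_rot: [179.9, 0.0, -123.0]
wrist_force: [-4.2, 3.9, 2.1]
opening: 0.0261
grasp_force: 2.8
```

Request:
arm_command([
  [0.0004,-0.0045,0,0.06],
  [0.001,-0.009,0,0.12],
  [0.0019,-0.0134,0,0.18],
  [0.0031,-0.0177,0,0.24],
  [0.0045,-0.022,0,0.3],
])

```text
time: 16.8
ee_pos: [0.6407, 0.0242, 0.2711]
tcp_rot: [179.9, 0.0, -140.3]
wrist_force: [-4.4, 4.5, 3.3]
opening: 0.0262
grasp_force: 3.6
```

Request:
arm_command([
  [0.0004,-0.0045,0,0.06],
  [0.001,-0.009,0,0.12],
  [0.0019,-0.0134,0,0.18],
  [0.0031,-0.0177,0,0.24],
  [0.0045,-0.022,0,0.3],
])

```text
time: 17.3
ee_pos: [0.6516, 0.0046, 0.2711]
tcp_rot: [179.9, 0.0, -157.4]
wrist_force: [-3.2, 7.0, 2.3]
opening: 0.0261
grasp_force: 3.6
```

```bash
cat > s.py <<'E'
from h import *
o=bot.get_obs();y=np.radians(o["tcp_rot"][2]);tx=np.array([np.cos(y),np.sin(y)]);ty=np.array([np.sin(y),-np.cos(y)])
f=o["wrist_force"][:2];p=o["ee_pos"][:2]
hd=p+ty*.004;ax=np.array([.581,-.0214])
print("t",o["time"],"Fx",f@tx,"Fy",f@ty,"Fz",o["wrist_force"][2],"r",np.linalg.norm(hd-ax),"phi",np.degrees(np.arctan2(*(hd-ax)[::-1])),"yaw-180",np.degrees(y)%360-180,"q",o["q"].round(1))
E
python3 s.py
```

```text
t 17.3 Fx 0.28587133319609304 Fy 7.659148745314407 Fz 2.2519265459359854 r 0.07518590042599456 phi 23.264404443643393 yaw-180 22.560268832812596 q [ 4.000e-01  2.150e+01  3.420e+01  1.028e+02  1.000e-01 -2.220e+01]
```

Request:
arm_command([
  [0.0002,-0.003,0,0.04],
  [0.0006,-0.006,0,0.08],
  [0.001,-0.009,0,0.12],
  [0.0016,-0.0119,0,0.16],
  [0.0023,-0.0148,0,0.2],
])

```text
time: 17.8
ee_pos: [0.6554, -0.0098, 0.2711]
tcp_rot: [179.9, 0.0, -168.8]
wrist_force: [-1.7, 6.8, 1.8]
opening: 0.0263
grasp_force: 3.6
```

```bash
python3 s.py
```

```text
t 17.8 Fx 0.3059950387689556 Fy 6.99112267728995 Fz 1.7643028891378645 r 0.07522401563838417 phi 11.914330556223499 yaw-180 11.151565131932927 q [-9.000e-01  2.210e+01  3.500e+01  1.029e+02  1.000e-01 -1.210e+01]
```

Request:
arm_command([
  [0.0002,-0.003,0,0.04],
  [0.0006,-0.006,0,0.08],
  [0.001,-0.009,0,0.12],
  [0.0016,-0.0119,0,0.16],
  [0.0023,-0.0148,0,0.2],
])

```text
time: 18.3
ee_pos: [0.6562, -0.0247, 0.2711]
tcp_rot: [179.9, 0.0, 179.7]
wrist_force: [-0.3, 6.7, 0.8]
opening: 0.0262
grasp_force: 3.6
```

```bash
python3 s.py
```

```text
t 18.3 Fx 0.3586536215614894 Fy 6.698672641835704 Fz 0.7670264977964318 r 0.07525673767776639 phi 0.5425565529274579 yaw-180 -0.3056016660190153 q [-2.200e+00  2.220e+01  3.520e+01  1.029e+02  1.000e-01 -1.900e+00]
```

Request:
arm_command([
  [0.0002,-0.003,0,0.04],
  [0.0006,-0.006,0,0.08],
  [0.001,-0.009,0,0.12],
  [0.0016,-0.0119,0,0.16],
  [0.0023,-0.0148,0,0.2],
])

```text
time: 18.8
ee_pos: [0.6541, -0.0395, 0.2711]
tcp_rot: [179.9, 0.0, 168.2]
wrist_force: [0.4, 6.2, 2.3]
opening: 0.0259
grasp_force: 3.6
```

```bash
python3 s.py
```

```text
t 18.8 Fx 0.9199964298875127 Fy 6.163477117102719 Fz 2.295714825397777 r 0.07527413504802045 phi -10.872576832151827 yaw-180 -11.762959389876983 q [-3.500e+00  2.200e+01  3.490e+01  1.028e+02  1.000e-01  8.200e+00]
```

Request:
arm_command([
  [0.0002,-0.003,0,0.04],
  [0.0006,-0.006,0,0.08],
  [0.001,-0.009,0,0.12],
  [0.0016,-0.0119,0,0.16],
  [0.0023,-0.0148,0,0.2],
])

```text
time: 19.3
ee_pos: [0.6491, -0.0536, 0.2711]
tcp_rot: [179.9, 0.0, 156.8]
wrist_force: [2.9, 6.4, 1.3]
opening: 0.0263
grasp_force: 3.6
```

```bash
python3 s.py
```

```text
t 19.3 Fx -0.097576943805278 Fy 7.0457732478003345 Fz 1.2999487461828423 r 0.07526671667148524 phi -22.265512215440413 yaw-180 -23.226182853078654 q [-4.800e+00  2.130e+01  3.390e+01  1.026e+02  1.000e-01  1.840e+01]
```

Request:
arm_command([
  [0.0002,-0.003,0,0.04],
  [0.0006,-0.006,0,0.08],
  [0.001,-0.009,0,0.12],
  [0.0016,-0.0119,0,0.16],
  [0.0023,-0.0148,0,0.2],
])

```text
time: 19.8
ee_pos: [0.6414, -0.0664, 0.2712]
tcp_rot: [179.8, 0.0, 145.3]
wrist_force: [4.1, 5.2, 1.0]
opening: 0.0259
grasp_force: 3.6
```

```bash
python3 s.py
```

```text
t 19.8 Fx -0.4500492393235139 Fy 6.638620749880544 Fz 0.9947209098384955 r 0.07528119921343046 phi -33.67225902144336 yaw-180 -34.68784450682182 q [-6.000e+00  2.020e+01  3.250e+01  1.022e+02  1.000e-01  2.870e+01]
```

Request:
arm_command([
  [0.0002,-0.003,0,0.04],
  [0.0006,-0.006,0,0.08],
  [0.001,-0.009,0,0.12],
  [0.0016,-0.0119,0,0.16],
  [0.0023,-0.0148,0,0.2],
])

```text
time: 20.3
ee_pos: [0.6313, -0.0775, 0.2712]
tcp_rot: [179.8, 0.0, 133.8]
wrist_force: [4.5, 5.1, 1.1]
opening: 0.0261
grasp_force: 3.6
```

```bash
python3 s.py
```

```text
t 20.3 Fx 0.520445128551481 Fy 6.776604777350978 Fz 1.0765170399010424 r 0.07530029780866117 phi -45.1153172911658 yaw-180 -46.15759296795261 q [-7.000e+00  1.870e+01  3.070e+01  1.018e+02  1.000e-01  3.910e+01]
```

Request:
arm_command([
  [0.0002,-0.003,0,0.04],
  [0.0006,-0.006,0,0.08],
  [0.001,-0.009,0,0.12],
  [0.0016,-0.0119,0,0.16],
  [0.0023,-0.0148,0,0.2],
])

```text
time: 20.8
ee_pos: [0.6192, -0.0864, 0.2712]
tcp_rot: [179.8, 0.0, 122.4]
wrist_force: [6.5, 3.0, 0.5]
opening: 0.0263
grasp_force: 3.6
```

```bash
python3 s.py
```

```text
t 20.8 Fx -0.9250522121141568 Fy 7.137339086776657 Fz 0.5499066023578737 r 0.07535357115838745 phi -56.54514525653888 yaw-180 -57.628460172285045 q [-8.000e+00  1.700e+01  2.850e+01  1.013e+02  1.000e-01  4.960e+01]
```

Request:
arm_command([
  [0.0002,-0.003,0,0.04],
  [0.0006,-0.006,0,0.08],
  [0.001,-0.009,0,0.12],
  [0.0016,-0.0119,0,0.16],
  [0.0023,-0.0148,0,0.2],
])

```text
time: 21.3
ee_pos: [0.6055, -0.0927, 0.2712]
tcp_rot: [179.8, 0.0, 110.9]
wrist_force: [6.3, 2.0, 0.2]
opening: 0.026
grasp_force: 3.6
```

```bash
python3 s.py
```

```text
t 21.3 Fx -0.3841033756129106 Fy 6.587526054086319 Fz 0.20350415247359704 r 0.07533514785927611 phi -67.9858129042331 yaw-180 -69.0998127945219 q [-8.700e+00  1.500e+01  2.610e+01  1.009e+02  1.000e-01  6.040e+01]
```

Request:
arm_command([
  [0.0002,-0.003,0,0.04],
  [0.0006,-0.006,0,0.08],
  [0.001,-0.009,0,0.12],
  [0.0016,-0.0119,0,0.16],
  [0.0023,-0.0148,0,0.2],
])

```text
time: 21.8
ee_pos: [0.5909, -0.0961, 0.2712]
tcp_rot: [179.8, 0.0, 99.4]
wrist_force: [6.6, 1.6, 0.7]
opening: 0.0262
grasp_force: 3.6
```

```bash
python3 s.py
```

```text
t 21.8 Fx 0.5340741655614424 Fy 6.804728922393852 Fz 0.659077709264789 r 0.07530200126441698 phi -79.37217816955436 yaw-180 -80.56979789970022 q [ -9.2  12.9  23.5 100.4   0.   71.3]
```

Request:
arm_command([
  [0.0002,-0.003,0,0.04],
  [0.0006,-0.006,0,0.08],
  [0.001,-0.009,0,0.12],
  [0.0016,-0.0119,0,0.16],
  [0.0023,-0.0148,0,0.2],
])

```text
time: 22.3
ee_pos: [0.5759, -0.0965, 0.2712]
tcp_rot: [179.8, 0.0, 88.0]
wrist_force: [7.0, -0.5, 0.2]
opening: 0.026
grasp_force: 3.6
```

```bash
python3 s.py
```

```text
t 22.3 Fx -0.254508137861379 Fy 6.977568247786347 Fz 0.20481514225850325 r 0.0752666357874908 phi -90.81940157317693 yaw-180 -92.0434578281868 q [ -9.5  10.8  21.  100.1   0.   82.5]
```

Request:
arm_command([
  [0.0002,-0.003,0,0.04],
  [0.0006,-0.006,0,0.08],
  [0.001,-0.009,0,0.12],
  [0.0016,-0.0119,0,0.16],
  [0.0023,-0.0148,0,0.2],
])

```text
time: 22.8
ee_pos: [0.5613, -0.094, 0.2712]
tcp_rot: [179.8, 0.0, 76.5]
wrist_force: [8.2, -2.1, 0.4]
opening: 0.0261
grasp_force: 4.2
```

```bash
python3 s.py
```

```text
t 22.8 Fx -0.09280187154023149 Fy 8.489641921262644 Fz 0.41058727087608415 r 0.07519643530893277 phi -102.11971667797691 yaw-180 -103.51178263004584 q [-9.5  8.6 18.5 99.7 -0.  94. ]
```

Request:
arm_command([
  [0.0002,-0.0022,0,0.03],
  [0.0004,-0.0045,0,0.06],
  [0.0007,-0.0067,0,0.09],
  [0.001,-0.009,0,0.12],
  [0.0014,-0.0112,0,0.15],
])

```text
time: 23.3
ee_pos: [0.5512, -0.0904, 0.2712]
tcp_rot: [179.7, 0.0, 67.9]
wrist_force: [10.2, -5.1, 0.0]
opening: 0.026
grasp_force: 5.6
```

```bash
python3 s.py
```

```text
t 23.3 Fx -0.8432087240863013 Fy 11.382186032285084 Fz 0.02061280859765202 r 0.07519772296878102 phi -110.33080031296782 yaw-180 -112.09694020904472 q [-9.300e+00  7.000e+00  1.680e+01  9.950e+01 -1.000e-01  1.028e+02]
```

Request:
arm_command([
  [0.0001,-0.001,0,0.013],
  [0.0002,-0.002,0,0.027],
  [0.0003,-0.003,0,0.04],
  [0.0003,-0.003,0,0.04],
  [0.0003,-0.003,0,0.04],
])

```text
time: 23.8
ee_pos: [0.5486, -0.0892, 0.2712]
tcp_rot: [179.7, 0.0, 65.7]
wrist_force: [10.1, -5.4, -1.1]
opening: 0.0263
grasp_force: 5.6
```

```bash
python3 s.py
```

```text
t 23.8 Fx -0.8191624688083546 Fy 11.414999617492082 Fz -1.1115511748320415 r 0.07513949525374156 phi -112.51362541120822 yaw-180 -114.32570508254499 q [-9.200e+00  6.600e+00  1.640e+01  9.950e+01 -1.000e-01  1.051e+02]
```

Request:
arm_command([
  [0,0.002,0,0],
  [0,0.004,0,0],
  [0,0.004,0,0],
  [0,0.004,0,0],
  [0,0.004,0,0],
])

```text
time: 24.3
ee_pos: [0.5502, -0.0897, 0.2709]
tcp_rot: [-180.0, 0.0, 65.7]
wrist_force: [-0.1, 0.8, -0.6]
opening: 0.0261
grasp_force: 0.0
```

Request:
arm_command([
  [0,0,0,0],
  [0,0,0,0],
  [0,0,-0.03,0],
  [0,0,-0.075,0],
  [0,0,-0.12,0],
], hand=0.06)

```text
time: 24.8
ee_pos: [0.5496, -0.0896, 0.3922]
tcp_rot: [-180.0, 0.0, 65.7]
wrist_force: [1.3, 0.0, 1.8]
opening: 0.0601
grasp_force: 0.0
```

```bash
python3 s.py
```

```text
t 24.8 Fx 0.5649661397756558 Fy 1.15002762637612 Fz 1.8477630201076307 r 0.07517475965628273 phi -111.6854008100009 yaw-180 -114.29162364218635 q [ -9.3  14.3  39.6 115.3   0.  105. ]
```

Request:
arm_command([
  [-0.0164,-0.0364,0,0],
  [-0.0328,-0.0728,0,0],
  [-0.0492,-0.1092,0,0],
  [-0.0656,-0.1456,0,0],
  [-0.082,-0.182,0,0],
])

```text
time: 25.3
ee_pos: [0.349, -0.0894, 0.3908]
tcp_rot: [180.0, 0.0, 65.7]
wrist_force: [-1.1, -0.7, 0.0]
opening: 0.0599
grasp_force: 0.0
```

Run:
```python
import cv2,numpy as np
from h import *
o=[];u=np.radians(-112)
for n in("side","top"):
    c=cam(n);p=proj(c,[.565,-.05,.25]);x,y=(p-[25,25]).astype(int)
    im=cv2.resize(c["color"][y:y+50,x:x+50],(400,400),interpolation=cv2.INTER_CUBIC)
    for z,col in((.228,(255,0,255)),(.318,(0,255,0))):
        q=(proj(c,[.581+.075*np.cos(u),-.0214+.075*np.sin(u),z])-[x,y]+.5)*8
        cv2.circle(im,tuple(int(v) for v in q),3,col,-1)
    o.append(im)
cv2.imwrite("pics/f.png",np.hstack(o))
```

```text
(no output)
```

View pics/f.png

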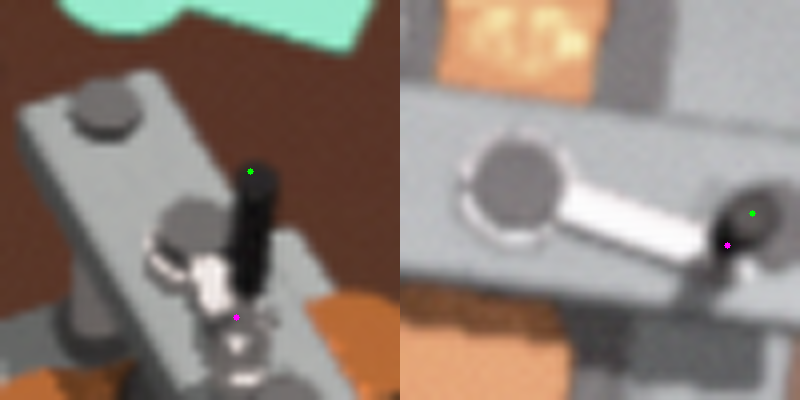

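The tip, at top (754,215) and side (256,175), coincides with the upright prediction, and the sole is in place under the pad.

```bash
python3 -c "
from workcell import bot
print(bot.job_done())"
```

```text
the job is handed in; nothing more can be done
None
```

The job is handed in at about 25 s. The handle was unfolded to its stop before any turning and still stood upright in the last picture; the crank was stopped at about 4.6 N over free running (estimated 35 N at the pad), then let go and left untouched.

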